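Set a jar turntable's speed selector by clicks and start it

TASK

Set the jar turntable to the speed marked by the yellow dot: with a fingertip, gently push the black selector handle round, click by click, until it rests in the click position where it points at the yellow dot, and only then press the green start button all the way down and let it come up again. Use pushes only: do not pinch the selector handle, and leave the jar on the turntable and the other loose things (jars and lid) standing where they are.

Things in the scene. Friction and masses are not known exactly. Their poses are not given: they have to be found in the camera images.
- turntable_unit: White fixed housing, 380 x 260 mm (its x, y), flat deck 55 mm above the table. Origin on the table under its centre; x points to the turntable end, away from the operator; z up. In its x, y (mm): selector axis and grey dial plate (radius 80, 1 thick) at (-100, 40), green button (-110, -85), turntable (radius 62, 12 high) with the jar (125, 0), two guide rollers 75 high at (155, +-85).
- selector (a joint): Selector angle, rad, growing clockwise seen from above. Six click positions: 0, 0.524, 1.047, 1.571, 2.094, 2.618 (30 degrees apart); stops 0.12 beyond the ends. At 0 the handle points 75 degrees counter-clockwise of the unit's +x. A spring draws it into the nearest click; leaving one takes up to 0.2 N m; past half way (15 degrees) it jumps into the next by itself, ahead of the finger.
- selector_axis (a point): On the selector's vertical turning axis, at the height of the handle's top, 31 mm above the deck. The point's x axis points along the handle towards its pointing end.
- selector_tip (a point): Pointing end of the selector handle, 50 mm from the axis, 19 mm above the deck. The handle is an upright black bar with a red cheek on each side and a white line on top at the pointing end; it runs from 14 mm behind the axis to 50 mm ahead, 12 mm thick (18 mm over the cheeks), 7 to 31 mm above the deck, on a black hub of radius 24 mm, top 9 mm above the deck.
- selector_aim (a point): The spot the selector points at: 66 mm from its axis, straight ahead of the handle, at deck height. It lies on a dot's centre when the selector points at that dot.
- cheek_ccw: Red grip pad on the counter-clockwise side of the handle (seen from above), 42 mm long, 3 mm thick, 18 mm high, fixed to it; 4 to 46 mm from the axis, outer face 9 mm from the handle's middle plane; origin at its centre. Pushed here the selector turns clockwise and the joint value grows.
- cheek_cw: The same pad on the clockwise side of the handle; pushed here the selector turns counter-clockwise. Fingers pressing on both pads at once count as pinching.
- yellow_dot: Yellow dot, radius 6.5 mm, 3 mm high, fixed on the dial plate 66 mm from the selector's axis at one of the click positions 1.047, 1.571 or 2.094 rad; the other five click positions have black dots. Origin at its centre, at deck height.
- start_button (a joint): Travel of the green push button in m: 0 up, 0.006 fully down; a spring returns it; fully down takes 5 N.
- start_button_top (a point): Centre of the top face of the round green start button (radius 16 mm), which is pressed straight down.
- work_jar: Filled labelled jar with black lid, 70 mm diameter, 116 mm tall, standing loose on the turntable; origin at the centre of its underside.
- deck_lid: Loose black jar lid, 69 mm diameter, 12 mm thick, lying on the deck near the turntable on the button's side; origin at the centre of its underside.
- left_jar: Loose jar, 70 mm diameter, 116 mm tall, on the table to the left of the unit; origin at the centre of its underside.
- right_jar: Loose jar of the same size to the right of the unit.
- right_jar_2: Loose labelled jar of the same size to the right of the unit, farther away.
Things that resemble listed ones, but are neither listed nor needed, are in the scene too. Leave any blue or red look-alike of the work_jar alone.

How it is judged:
By the outcome, as a careful person would: the job done as asked, in the order asked, and still so for the second after the job is handed in, with the robot touching nothing.
It also fails if it takes over 58 s, if anything falls off the work surface, if the arm or the gripper's body presses on something with over 40 N, if the wrist force passes 120 N, or if a joint passes its speed limit or range.

ROBOT

A 6-joint arm with a two-finger parallel gripper is mounted at the origin on a cart in front of the work surface, level with it; the furniture and walls round the work are solid. World frame = base frame: x ahead of the robot, y to its left, z up, the work surface at z = 0. Lengths are in m, angles in rad, forces in N, time in s.
With the tool pointing down it reaches from about 0.35 to 0.775 m from the base axis. Payload 5.5 kg.
Tool frame: the origin (TCP) lies on the mounting face of the last link; the fingertips stand 173 mm ahead of it and the grasp point (between the pads) lies 155 mm ahead of it; z points along the fingers, y is the direction in which the jaws open and shut (so a half turn about z gives the same grasp; the last joint's range is limited). The gripper opens to 85 mm and grips with 20 to 120 N. Pads are 22 mm wide; open, the fingers measure 114 mm over their backs; the gripper's body (76 mm by 85 mm) begins 54 mm behind the grasp point. The pads swing forward as they close: fully open they stand 13 mm farther back than shut.
Start: joints at [0.978, 0.313, 0.046, 1.304, 0, 1.431], TCP at [0.252, 0.517, 0.405] pointing down, gripper open.
Joint ranges: [-2.76, 2.76], [-0.86, 1.69], [-1.03, 1.26], [-2.2, 2.34], [-1.47, 1.5], [-3.14, 3.14]. Speed limits (rad/s): [2.57, 2.57, 3.14, 3.14, 3.14, 3.14].

INTERFACE

Orientations are given as a unit quaternion [w, x, y, z].
In Python, from workcell import * gives the robot as it stands. The module is installed in compiled form; this text tells all that it offers.
- The arm moves only by the shell command python3 -m crank 'ROWS' [FORCE]. ROWS is JSON, a list of rows, each a list of 7 numbers: the shift along the tool's x, y, z in mm, then the turn, a rotation vector about the tool's x, y, z in degrees, then the opening, from 0 (shut) to 1 (fully open). A call has exactly 8 rows; each row shifts and turns the commanded pose from where the row before left it, along the tool's axes as they then stand; what a row does not reach is not made up. A row lasts 1/8 s, in which the tool goes at most 62.5 mm and 10.7 degrees, less where a joint would pass 70% of its speed; a pose out of reach is approached as far as the arm can. A call with a gripper value outside its range is refused whole. The fingers move at their own pace and stop on an object; FORCE is the grip in N (left out, the last holds). Time passes only in rows, so rows that do not move let the fingers close, or fill a call up. It gives the time, the measured TCP pose, the force and the opening at its end, in the units of the state.
- get_state(): the state, without advancing time (a new reading comes with each control period).
- read_camera(name): name is "scene" or "top" or "wrist"; returns the picture (384x512x3 uint8, blue, green, red); there is no depth.
- calibration(name): a dict with "fx", "fy", "cx", "cy" (pixels), "extrinsics" (4x4, takes a point from world to camera coordinates). Camera axes: x right, y down, z forward; pixel columns grow to the right and rows downward; lengths in m; the calibration is good to about 2 mm. A picture is of the moment at which its call begins: read the wrist's pose just before it. calibration takes no time and is no camera call; for the wrist camera it gives the pose at the moment of the call.
- hand_in(): hands the job in, once; it reports no verdict.
The state is a dict: "clock": time; "joint_pos": joint angles; "qvel": joint speeds; "tau": joint torques, N m; "tcp_pos": TCP position; "orientation": TCP orientation; "wrist_force": force on the tool from outside, world axes, zero at the start; "ft_torque": the same for the moment, N m; "finger_gap": finger opening in m.
Only numpy, scipy, OpenCV 4.12 (cv2) and the standard library are available. Lean on these libraries where they do the work, as an engineer would, in place of code of your own. Each camera call takes 0.05 s, during which the arm holds its last target.

## Working session

There is one attempt and no reset: what is moved stays moved. The work goes in short steps, Python scripts to look and compute and a shell command to move; the robot and the scene stay as the last step left them, time stands still between calls to the robot, and variables do not carry over. Pictures are saved under pics/ and viewed, and the job is handed in when it is done.

```bash
mkdir -p pics
python3 - <<'E'
from workcell import *
import cv2
s=get_state();print(s)
for n in("scene","top","wrist"):
    c=calibration(n);print(n,{k:(v if k!="extrinsics" else [[round(float(q),4) for q in r] for r in v]) for k,v in c.items()})
    cv2.imwrite(f"pics/{n}0.png",read_camera(n))
E
```

```text
{'clock': 0.0, 'joint_pos': array([ 9.78403419e-01,  3.13988892e-01,  4.49989777e-02,  1.30358600e+00,
       -1.07051404e-05,  1.43117435e+00]), 'qvel': array([-0.00020355, -0.00092152, -0.00031883,  0.00017635, -0.00128427,
       -0.00026754]), 'tau': array([-3.48717103e-04, -4.80632186e+01,  2.98529935e+01,  1.95968914e-02,
       -1.43892053e-04,  1.13758270e-05]), 'tcp_pos': array([0.25145319, 0.51689282, 0.40382331]), 'orientation': array([-3.13450600e-04,  2.24456599e-01,  9.74483680e-01, -8.32773194e-04]), 'wrist_force': array([-0.99395767, -0.16521149, -0.23789983]), 'ft_torque': array([-0.02602364, -0.04291927,  0.0111024 ]), 'finger_gap': 0.08540465844556366}
scene {'fx': 493.29140965971743, 'fy': 493.29140965971743, 'cx': 256.379934651203, 'cy': 197.58913877466387, 'extrinsics': [[0.8082, -0.5888, -0.0106, -0.5395], [-0.2883, -0.3799, -0.8789, 0.2204], [0.5135, 0.7134, -0.4768, 1.121], [0.0, 0.0, 0.0, 1.0]]}
top {'fx': 360.94305042570244, 'fy': 360.94305042570244, 'cx': 254.75497274802035, 'cy': 194.41725938619564, 'extrinsics': [[-0.0001, -0.9998, 0.0175, -0.0823], [-0.9917, -0.0021, -0.1286, 0.6442], [0.1286, -0.0174, -0.9915, 0.9712], [0.0, 0.0, 0.0, 1.0]]}
wrist {'fx': 301.39754369368455, 'fy': 301.39754369368455, 'cx': 254.6500542286174, 'cy': 190.50114751246815, 'extrinsics': [[0.4367, 0.8996, -0.002, -0.5737], [0.8551, -0.4144, 0.3115, -0.041], [0.2794, -0.1377, -0.9503, 0.3809], [0.0, 0.0, 0.0, 1.0]]}
```

View pics/scene0.png

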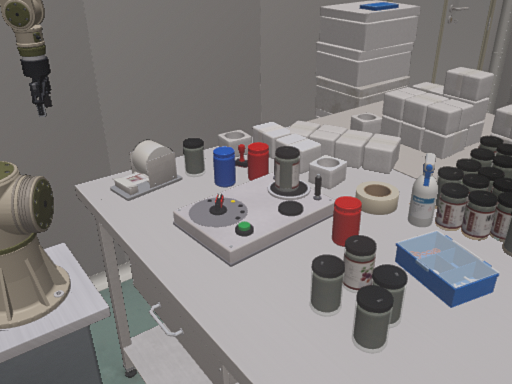

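View pics/top0.png

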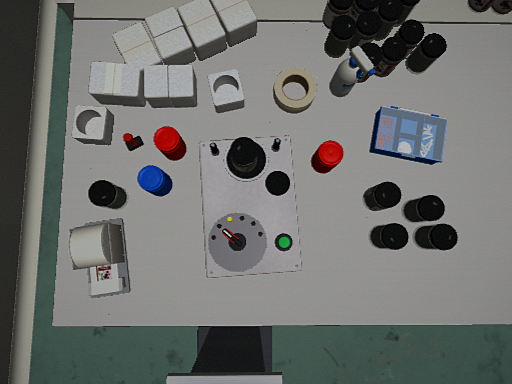

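View pics/wrist0.png

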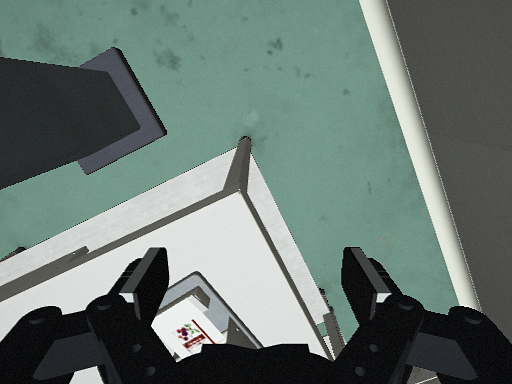

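The top view shows the unit centred near (251,205), the selector near (235,240), the yellow dot at (229,218) and the green button at (284,242). Next I'll take close crops and triangulate.

Run:
```python
import cv2
t=cv2.imread("pics/top0.png");s=cv2.imread("pics/scene0.png")
cv2.imwrite("pics/tc.png",cv2.resize(t[200:290,195:310],None,fx=6,fy=6,interpolation=cv2.INTER_CUBIC))
cv2.imwrite("pics/sc.png",cv2.resize(s[180:255,170:300],None,fx=6,fy=6,interpolation=cv2.INTER_CUBIC))
```

```text
(no output)
```

View pics/tc.png

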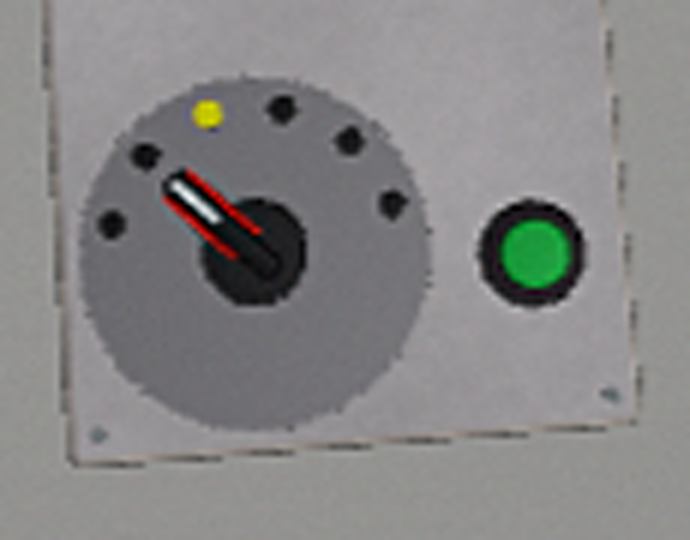

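View pics/sc.png

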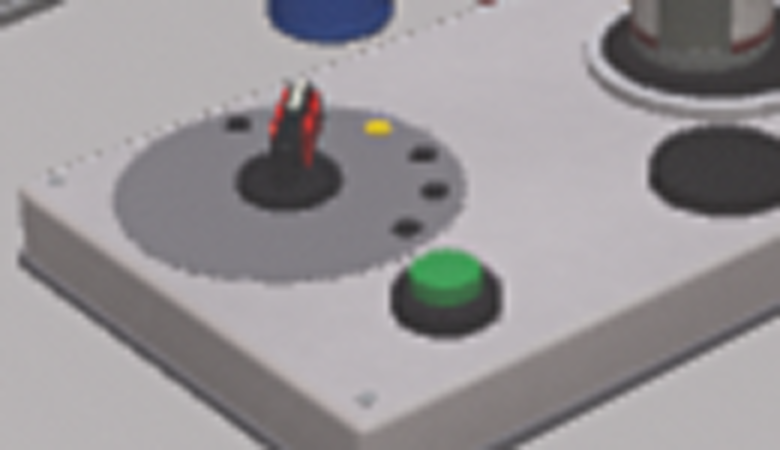

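Only one thing can be each target. The selector handle is at crop (225,225), the yellow dot at (208,113), which is the third of six dots, and the green button at (536,254). The other round items (deck lid, red and blue jars) are not candidates. The handle points at the second dot (0.524), so it needs one click clockwise. Next I'll triangulate.

```bash
cat > h.py <<'E'
from workcell import *
import numpy as np, cv2
def ray(n,uv,c=None):
    c=c or calibration(n);E=np.array(c["extrinsics"]);R=E[:3,:3];o=-R.T@E[:3,3]
    d=R.T@np.array([(uv[0]-c["cx"])/c["fx"],(uv[1]-c["cy"])/c["fy"],1]);return o,d/np.linalg.norm(d)
def tri(rs):
    A=np.zeros((3,3));b=np.zeros(3)
    for o,d in rs:
        P=np.eye(3)-np.outer(d,d);A+=P;b+=P@o
    p=np.linalg.solve(A,b);return p,[np.linalg.norm((np.eye(3)-np.outer(d,d))@(p-o))*1e3 for o,d in rs]
def atz(n,uv,z,c=None):
    o,d=ray(n,uv,c);return o+d*(z-o[2])/d[2]
E
python3 - <<'E'
from h import *
T=lambda x,y:(195+(x+.5)/6-.5,200+(y+.5)/6-.5)
S=lambda x,y:(170+(x+.5)/6-.5,180+(y+.5)/6-.5)
for n,a,b in [("yellow",(208,113),(378,127)),("d3",(282,108),(423,153)),("d4",(349,140),(434,190)),("d5",(393,204),(407,227)),("d0?",(111,223),(237,123)),
 ("button",(536,254),(446,270)),("tip",(178,180),(300,86)),]:
    p,e=tri([ray("top",T(*a)),ray("scene",S(*b))]);print(n,p.round(4),np.round(e,1))
D=[atz("top",T(*a),.058) for a in [(111,223),(145,155),(208,113),(282,108),(349,140),(393,204)]]
D=np.array(D)[:,:2]; print(D.round(4))
# circle fit r known .066
from scipy.optimize import least_squares
cl=np.arange(6)*np.pi/6
f=lambda q:np.concatenate([(D-(q[:2]+.066*np.c_[np.cos(q[2]+np.radians(75)-cl),np.sin(q[2]+np.radians(75)-cl)])).ravel()])
r=least_squares(f,[.4,.05,0]);print("axis,yaw",r.x.round(4),np.degrees(r.x[2]),np.abs(r.fun).max())
c,y=r.x[:2],r.x[2];R=np.array([[np.cos(y),-np.sin(y)],[np.sin(y),np.cos(y)]])
o=c-R@[-.1,.04];print("origin",o,"button",o+R@[-.11,-.085],"lid/jar",o+R@[.125,0], "btn top@z.075",atz("top",T(536,254),.072))
tip=c+.05*np.array([np.cos(y+np.radians(45)),np.sin(y+np.radians(45))]);print("tip",tip, atz("top",T(178,183),.086))
E
```

```text
yellow [ 0.5765 -0.0118  0.0566] [0.6 0.6]
d3 [ 0.5788 -0.0456  0.057 ] [0.6 0.6]
d4 [ 0.564  -0.0761  0.0567] [0.4 0.4]
d5 [ 0.5353 -0.0963  0.0572] [0.8 0.8]
d0? [0.5264 0.0318 0.0563] [0.4 0.4]
button [ 0.5127 -0.1595  0.0745] [0.8 0.8]
tip [5.441e-01 4.000e-04 8.360e-02] [0.6 0.6]
[[ 0.526   0.0319]
 [ 0.5567  0.0169]
 [ 0.5759 -0.0115]
 [ 0.5782 -0.0453]
 [ 0.5636 -0.0759]
 [ 0.5346 -0.0959]]
axis,yaw [ 0.5134 -0.033   0.0706] 4.045850688547699 0.0005389240875156853
origin [ 0.61601062 -0.06580875] button [ 0.51228191 -0.15835795] lid/jar [ 0.74069911 -0.05698941] btn top@z.075 [ 0.5120875 -0.1593658  0.072    ]
tip [0.54621039 0.00479781] [ 5.43209204e-01 -8.14172478e-05  8.60000000e-02]
```

The measurements fit: dots at z≈57 mm (expected 58), button top at z 74.5 mm, and a 0.5 mm residual on the dot circle. The axis is at (0.513,-0.033), the unit's yaw is 4.05°, and the handle heads 49°. I'll shut the gripper and travel high.

```bash
python3 -m crank '[[-44,-33,0,0,0,0,0],[-44,-33,0,0,0,0,0],[-44,-33,0,0,0,0,0],[-44,-33,0,0,0,0,0],[-44,-33,0,0,0,0,0],[-44,-33,0,0,0,0,0],[-44,-33,0,0,0,0,0],[-44,-33,0,0,0,0,0]]' 20
cat >> h.py <<'E'
from scipy.spatial.transform import Rotation as Rn
def to(target,hx=None,s=None):
    s=s or get_state();q=s["orientation"];R=Rn.from_quat([q[1],q[2],q[3],q[0]]).as_matrix()
    h=np.degrees(np.arctan2(R[1,0],R[0,0]))
    print("t",round(s["clock"],2),"tcp",s["tcp_pos"].round(4),"tilt z",R[:,2].round(3),"xhead",round(h,2),"F",s["wrist_force"].round(1),"gap",round(s["finger_gap"],4))
    print("shift tool mm",(R.T@(np.array(target)-s["tcp_pos"])*1e3).round(1), "turn z deg", None if hx is None else round(h-hx,1))
E
python3 -c "
from h import *
to([.5094,.0234,.35],131)"
```

```text
clock: 1.15
tcp_pos: [0.453, 0.124, 0.4046]
orientation: [0.0, 0.224, 0.974, 0.0]
wrist_force: [1.7, 0.5, -0.4]
finger_gap: 0.0001
t 1.15 tcp [0.453  0.124  0.4046] tilt z [ 0.  0. -1.] xhead 154.06 F [ 1.7  0.5 -0.4] gap 0.0001
shift tool mm [-94.7 -65.8  54.6] turn z deg 23.1
```

```bash
python3 -m crank '[[-31,-22,18,0,0,0,0],[-32,-22,18,0,0,0,0],[-32,-22,18,0,0,0,0],[0,0,0,0,0,8,0],[0,0,0,0,0,8,0],[0,0,0,0,0,7,0],[0,0,0,0,0,0,0],[0,0,0,0,0,0,0]]'
python3 -c "
from h import *
to([.5094,.0234,.241],131)
c=calibration('wrist');cv2.imwrite('pics/w1.png',read_camera('wrist'))
np.save('w1.npy',c,allow_pickle=True)
cv2.imwrite('pics/s1.png',cv2.resize(read_camera('scene')[100:260,130:340],None,fx=3.5,fy=3.5))"
```

```text
clock: 2.15
tcp_pos: [0.5091, 0.0248, 0.3506]
orientation: [-0.0, 0.413, 0.911, 0.0]
wrist_force: [0.3, -0.0, 0.2]
finger_gap: -0.0001
t 2.15 tcp [0.5091 0.0248 0.3506] tilt z [-0.  0. -1.] xhead 131.17 F [ 0.3 -0.   0.2] gap -0.0001
shift tool mm [ -1.3  -0.7 109.6] turn z deg 0.2
```

View pics/w1.png

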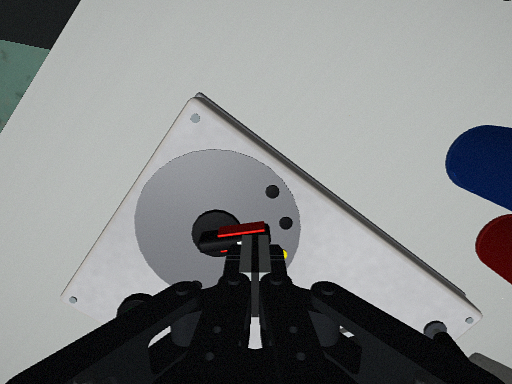

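View pics/s1.png

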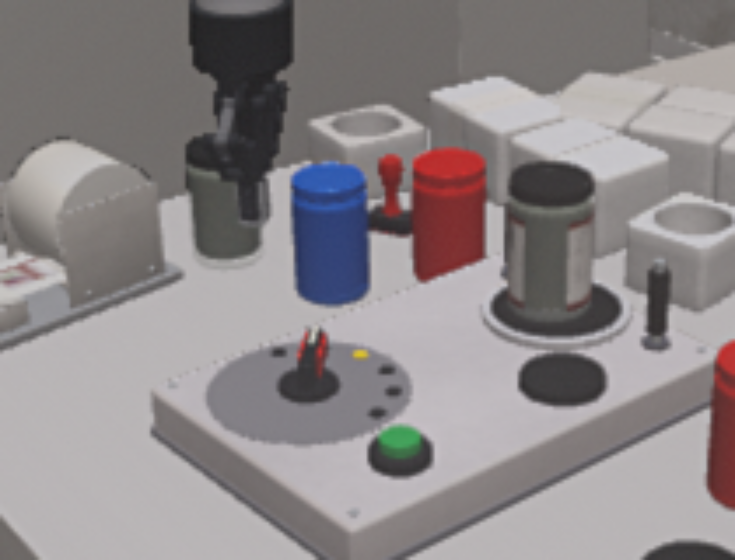

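The wrist view shows the handle at (240,232) next to the second dot, with the yellow dot at (284,254) just clockwise of it. The shut fingers are on the counter-clockwise side. I'll descend beside the cheek.

```bash
python3 -m crank '[[-1,0,20,0,0,0,0],[0,0,20,0,0,0,0],[0,0,20,0,0,0,0],[0,0,20,0,0,0,0],[0,0,16,0,0,0,0],[0,0,10,0,0,0,0],[0,0,3,0,0,0,0],[0,0,0,0,0,0,0]]'
python3 -c "
from h import *
to([.5094,.0234,.241],131)
cv2.imwrite('pics/w2.png',read_camera('wrist'))
cv2.imwrite('pics/s2.png',cv2.resize(read_camera('scene')[150:260,160:300],None,fx=5,fy=5))"
```

```text
clock: 3.25
tcp_pos: [0.51, 0.024, 0.242]
orientation: [0.0, 0.414, 0.91, 0.0]
wrist_force: [0.6, -0.3, 0.4]
finger_gap: -0.0005
t 3.25 tcp [0.51  0.024 0.242] tilt z [ 0.  0. -1.] xhead 131.07 F [ 0.6 -0.3  0.4] gap -0.0005
shift tool mm [-0.1 -0.9  1. ] turn z deg 0.1
```

View pics/w2.png

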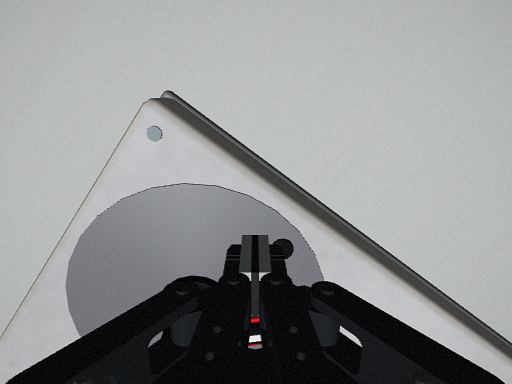

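View pics/s2.png

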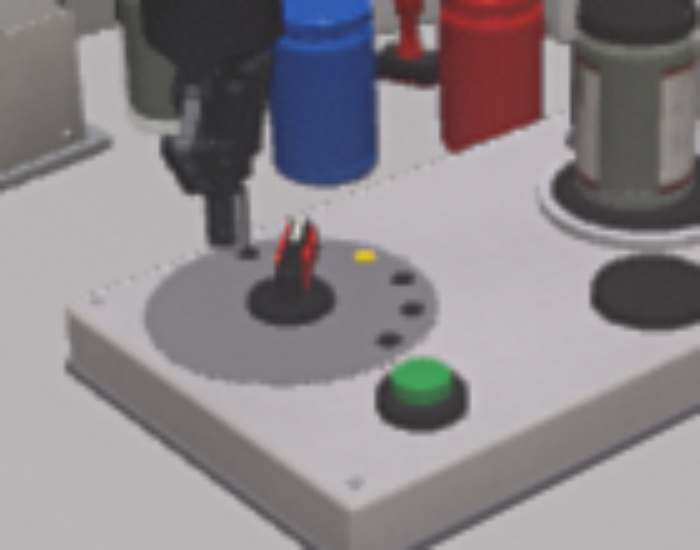

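The finger is clear and about 20 mm from the red cheek on its counter-clockwise side (scene crop (225,235), handle (298,260)). I'll push gently along −x.

```bash
python3 -m crank '[[-5,0,0,0,0,0,0],[-5,0,0,0,0,0,0],[-4,0,0,0,0,0,0],[-3,0,0,0,0,0,0],[-3,0,0,0,0,0,0],[-2,0,0,0,0,0,0],[-2,0,0,0,0,0,0],[-2,0,0,0,0,0,0]]'
python3 -c "
from h import *
to([.5094,.0234,.241],131)
cv2.imwrite('pics/s3.png',cv2.resize(read_camera('scene')[150:260,160:300],None,fx=5,fy=5))"
```

```text
clock: 4.35
tcp_pos: [0.5268, 0.0051, 0.2417]
orientation: [-0.001, 0.414, 0.91, 0.001]
wrist_force: [-0.6, 4.9, 1.4]
finger_gap: -0.0001
t 4.35 tcp [0.5268 0.0051 0.2417] tilt z [-0.     0.002 -1.   ] xhead 131.11 F [-0.6  4.9  1.4] gap -0.0001
shift tool mm [25.2 -1.   0.7] turn z deg 0.1
```

View pics/s3.png

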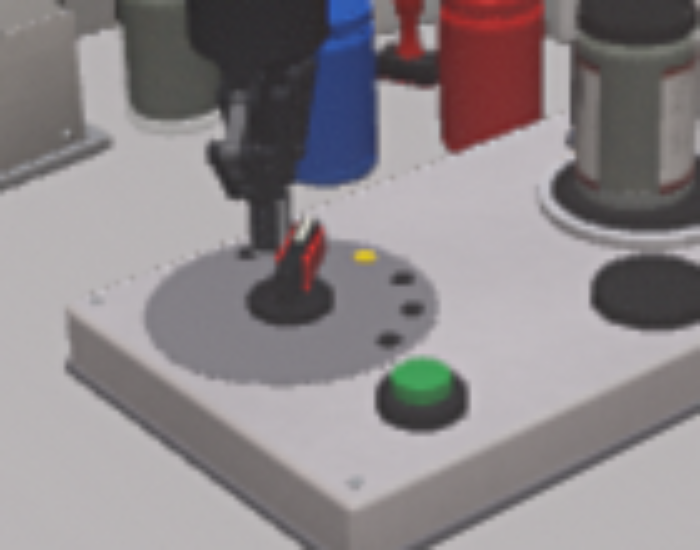

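The finger is in contact at about 5 N and the handle has begun to turn. I'll continue in small steps.

```bash
python3 -m crank '[[-1,0,0,0,0,0,0],[-1,0,0,0,0,0,0],[-1,0,0,0,0,0,0],[-1,0,0,0,0,0,0],[-1,0,0,0,0,0,0],[0,0,0,0,0,0,0],[0,0,0,0,0,0,0],[0,0,0,0,0,0,0]]'
python3 -c "
from h import *
to([.5094,.0234,.241],131)
cv2.imwrite('pics/s4.png',cv2.resize(read_camera('scene')[150:260,160:300],None,fx=5,fy=5))"
```

```text
clock: 5.4
tcp_pos: [0.5302, 0.0005, 0.2417]
orientation: [0.0, 0.414, 0.91, -0.0]
wrist_force: [-0.6, -0.7, -0.9]
finger_gap: 0.0001
t 5.4 tcp [5.302e-01 5.000e-04 2.417e-01] tilt z [ 0. -0. -1.] xhead 131.05 F [-0.6 -0.7 -0.9] gap 0.0001
shift tool mm [30.9 -0.7  0.7] turn z deg 0.0
```

View pics/s4.png

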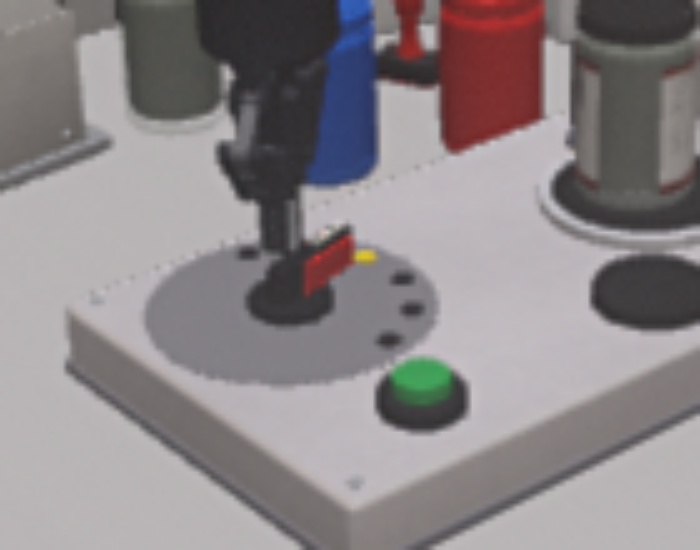

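The handle snapped to the next click and the force is now zero. I'll back off and lift, then verify.

```bash
python3 -m crank '[[8,0,0,0,0,0,0],[10,0,0,0,0,0,0],[10,0,0,0,0,0,0],[5,0,-20,0,0,0,0],[0,0,-30,0,0,0,0],[0,0,-30,0,0,0,0],[0,0,-30,0,0,0,0],[0,0,0,0,0,0,0]]'
python3 -c "
from h import *
to([.5123,-.159,.35],131)
cv2.imwrite('pics/w5.png',read_camera('wrist'))
cv2.imwrite('pics/t5.png',cv2.resize(read_camera('top')[195:290,190:310],None,fx=6,fy=6,interpolation=cv2.INTER_CUBIC))
cv2.imwrite('pics/s5.png',cv2.resize(read_camera('scene')[150:260,160:300],None,fx=5,fy=5,interpolation=cv2.INTER_CUBIC))"
```

```text
clock: 6.45
tcp_pos: [0.5089, 0.026, 0.3541]
orientation: [0.002, 0.414, 0.91, 0.001]
wrist_force: [0.6, 0.4, -0.5]
finger_gap: -0.0001
t 6.45 tcp [0.5089 0.026  0.3541] tilt z [ 0.005 -0.    -1.   ] xhead 131.09 F [ 0.6  0.4 -0.5] gap -0.0001
shift tool mm [-141.6 -119.1    4.2] turn z deg 0.1
```

View pics/t5.png

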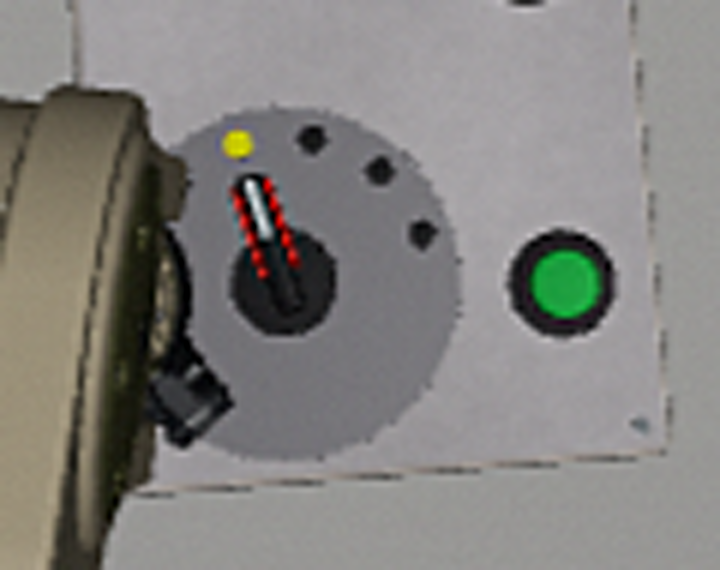

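View pics/s5.png

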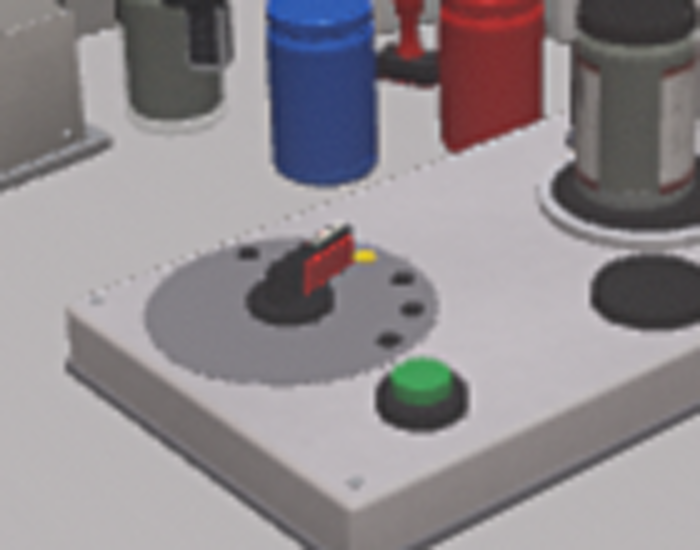

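View pics/w5.png

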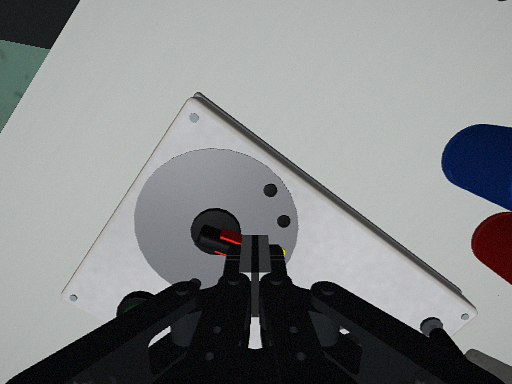

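The top crop shows the white line from (268,235) to (250,182), aiming at the yellow dot at (238,143). I'll check the angle numerically.

```bash
python3 -c "
from h import *
T=lambda x,y:(190+(x+.5)/6-.5,195+(y+.5)/6-.5)
a=atz('top',T(268,235),.086);b=atz('top',T(250,182),.086);d=b-a
print(a,b,np.degrees(np.arctan2(d[1],d[0])),'exp 19.05')
b=b[:2]-[.5134,-.033];print(np.degrees(np.arctan2(b[1],b[0])))
to([.5123,-.159,.35],131)"
```

```text
[ 0.53356061 -0.02660845  0.086     ] [ 0.55686732 -0.01848705  0.086     ] 19.211269064123822 exp 19.05
18.46322617506188
t 6.6 tcp [0.5079 0.0259 0.3508] tilt z [-0.001  0.    -1.   ] xhead 131.08 F [-0.7 -0.4 -0.2] gap 0.0
shift tool mm [-142.2 -118.2    0.8] turn z deg 0.1
```

```bash
python3 -m crank '[[-20,-17,0,0,0,0,0],[-24,-20,0,0,0,0,0],[-24,-20,0,0,0,0,0],[-24,-20,0,0,0,0,0],[-24,-20,0,0,0,0,0],[-18,-15,0,0,0,0,0],[-8,-7,0,0,0,0,0],[0,0,0,0,0,0,0]]'
python3 -c "
from h import *
to([.5123,-.159,.2575],131)
cv2.imwrite('pics/s6.png',cv2.resize(read_camera('scene')[150:260,160:300],None,fx=5,fy=5,interpolation=cv2.INTER_CUBIC))"
```

```text
clock: 7.6
tcp_pos: [0.5117, -0.1599, 0.3507]
orientation: [-0.001, 0.415, 0.91, 0.0]
wrist_force: [0.5, 1.0, -0.1]
finger_gap: 0.0
t 7.6 tcp [ 0.5117 -0.1599  0.3507] tilt z [-0.002  0.001 -1.   ] xhead 131.0 F [ 0.5  1.  -0.1] gap 0.0
shift tool mm [ 0.1  1.  93.2] turn z deg 0.0
```

View pics/s6.png

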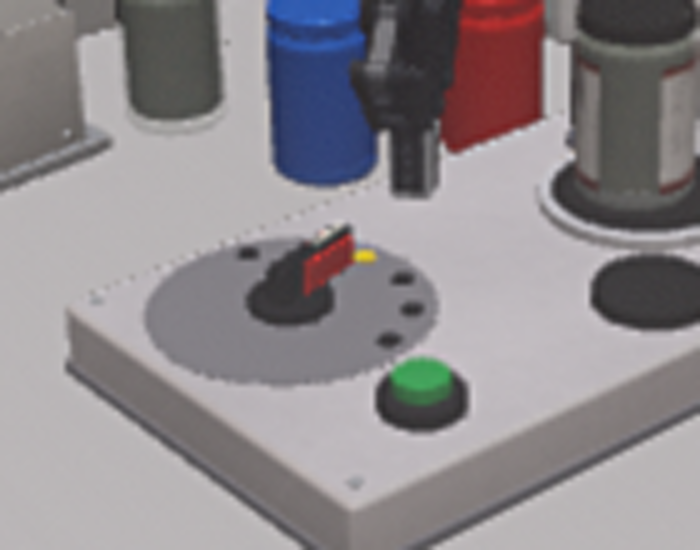

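The handle heading is 19.2°, against 19.05° for the yellow dot, so the setting is confirmed. The finger is over the button. I'll descend to about 5 mm above it and then press slowly.

```bash
python3 -m crank '[[0,1,20,0,0,0,0],[0,0,20,0,0,0,0],[0,0,20,0,0,0,0],[0,0,18,0,0,0,0],[0,0,13,0,0,0,0],[0,0,6,0,0,0,0],[0,0,1,0,0,0,0],[0,0,0,0,0,0,0]]'
python3 -c "
from h import *
to([.5123,-.159,.2475],131)
cv2.imwrite('pics/s7.png',cv2.resize(read_camera('scene')[150:260,160:300],None,fx=5,fy=5,interpolation=cv2.INTER_CUBIC))"
```

```text
clock: 8.65
tcp_pos: [0.5131, -0.1591, 0.2542]
orientation: [0.0, 0.414, 0.91, 0.0]
wrist_force: [-0.3, 0.2, 0.3]
finger_gap: 0.0001
t 8.65 tcp [ 0.5131 -0.1591  0.2542] tilt z [ 0.001 -0.    -1.   ] xhead 131.06 F [-0.3  0.2  0.3] gap 0.0001
shift tool mm [ 0.6 -0.5  6.7] turn z deg 0.1
```

View pics/s7.png

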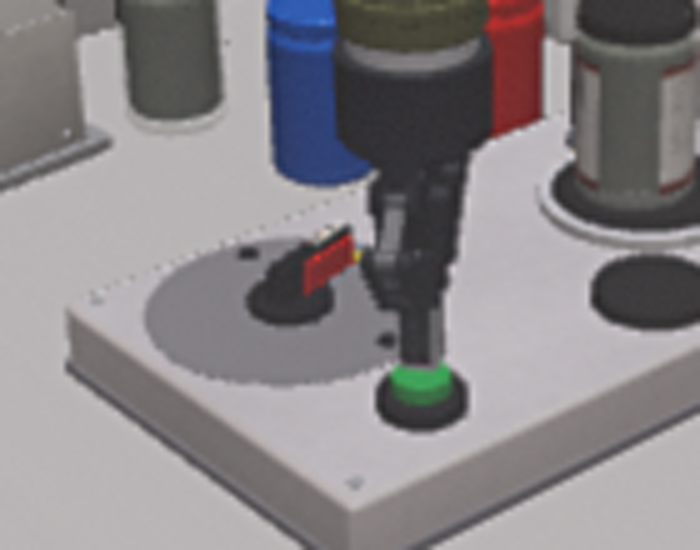

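The fingertip is centred over the green button at (420,375) with a small gap. I'll press slowly.

```bash
python3 -m crank '[[0,0,3,0,0,0,0],[0,0,3,0,0,0,0],[0,0,2,0,0,0,0],[0,0,2,0,0,0,0],[0,0,1,0,0,0,0],[0,0,1,0,0,0,0],[0,0,0,0,0,0,0],[0,0,0,0,0,0,0]]'
```

```text
clock: 9.7
tcp_pos: [0.513, -0.1591, 0.2442]
orientation: [0.001, 0.414, 0.91, -0.0]
wrist_force: [-4.7, 2.7, 19.2]
finger_gap: 0.0003
```

```bash
python3 -c "
from h import *
to([.5123,-.159,.2475],131)
cv2.imwrite('pics/s8.png',cv2.resize(read_camera('scene')[195:250,210:290],None,fx=9,fy=9,interpolation=cv2.INTER_CUBIC))"
```

```text
t 9.7 tcp [ 0.513  -0.1591  0.2442] tilt z [ 0.002 -0.001 -1.   ] xhead 131.06 F [-4.7  2.7 19.2] gap 0.0003
shift tool mm [ 0.5 -0.4 -3.3] turn z deg 0.1
```

View pics/s8.png

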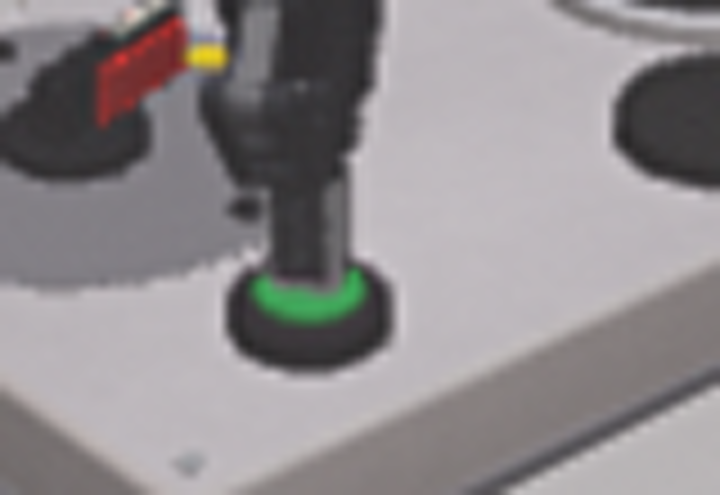

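The button is sunk nearly flush in its collar. 19 N is well over the 5 N needed, so it is on its stop, and the fingertip is entirely on the green face. I'll release it and lift off.

```bash
python3 -m crank '[[0,0,-3,0,0,0,0],[0,0,-4,0,0,0,0],[0,0,-8,0,0,0,0],[0,0,-20,0,0,0,0],[0,0,-30,0,0,0,0],[0,0,-30,0,0,0,0],[0,0,-20,0,0,0,0],[0,0,0,0,0,0,0]]'
python3 -c "
from h import *
to([.5123,-.159,.2475],131)
cv2.imwrite('pics/s9.png',cv2.resize(read_camera('scene')[150:260,160:300],None,fx=5,fy=5,interpolation=cv2.INTER_CUBIC))
cv2.imwrite('pics/t9.png',read_camera('top'))"
```

```text
clock: 10.75
tcp_pos: [0.5131, -0.1592, 0.3578]
orientation: [0.001, 0.414, 0.91, 0.0]
wrist_force: [-0.1, 0.4, 0.0]
finger_gap: -0.0
t 10.75 tcp [ 0.5131 -0.1592  0.3578] tilt z [ 0.002 -0.001 -1.   ] xhead 131.06 F [-0.1  0.4  0. ] gap -0.0
shift tool mm [  0.8  -0.6 110.3] turn z deg 0.1
```

View pics/s9.png

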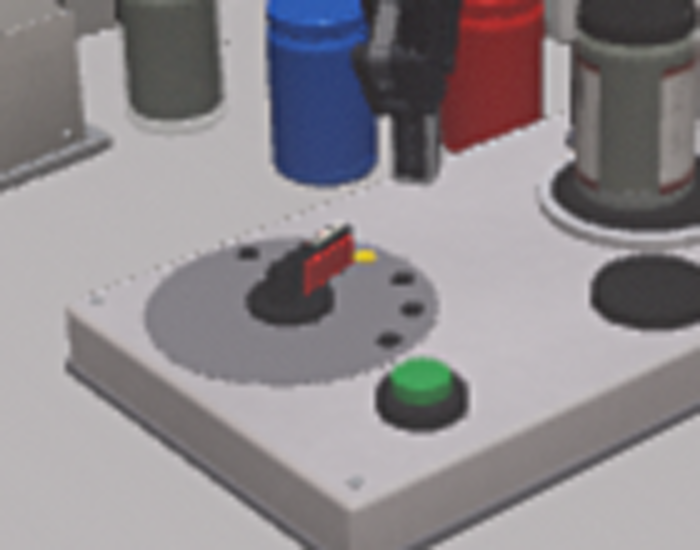

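View pics/t9.png

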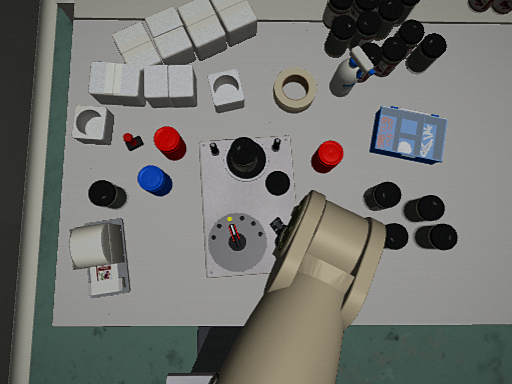

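The button is back up, the handle still points at yellow, and the jars and lid are unmoved in the top view. I'm handing in.

```bash
python3 -c "
from workcell import *
print(hand_in())"
```

```text
the job is handed in; nothing more can be done
None
```

The turntable selector now points at the yellow dot, and I pressed and released the green start button afterwards. I handed the job in at about 11 s of the 58 s allowed.

- **Selector:** I pushed the handle one click clockwise with the shut fingertips, from 0.524 to 1.047 rad, at about 5 N. It snapped into the click by itself. Measured from the top camera, its heading was 19.2°, and the yellow dot's click should be at 19.05°.
- **Button:** I pressed it until the wrist force read 19 N (5 N takes it fully down), and the picture showed it sunk almost flush in its collar. It bottomed about 3 mm higher than my triangulated height for it predicted. That is slightly more than the camera calibration's 2 mm, but it does not change the result.
- **Final state:** The last pictures show the button up again and the handle still on yellow. The jars and lid look unmoved, except one jar on the right that the arm partly hid in the last top view. The robot was touching nothing, and no check failed.

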